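# Set up the ticketing station in its docks

### The arm

A 6-joint arm with a two-finger parallel gripper is mounted at the origin on a cart in front of the work surface, level with it; the furniture and walls round the work are solid. World frame = base frame: x ahead of the robot, y to its left, z up, the work surface at z = 0. Lengths are in m, angles in rad, forces in N, time in s.
With the tool pointing down it reaches from about 0.375 to 0.9 m from the base axis. Payload 3.1 kg.
Tool frame: the origin (TCP) lies where the fingers leave the gripper's body, on its centre line; the fingertips stand 70 mm ahead of it and the grasp point (between the pads) lies 51 mm ahead of it; z points along the fingers, y is the line along which they close (so a half turn about z gives the same grasp; the last joint's range is limited). The gripper opens to 87 mm and grips with 3 to 60 N. Pads are 19 mm wide; open, the fingers measure 117 mm over their backs; the gripper's body (75 mm by 190 mm) begins 51 mm behind the grasp point.
Start: joints at [1.105, 0.527, 1.433, -0, 1.181, -0.178], TCP at [0.177, 0.599, 0.292] pointing down, gripper open.
Joint ranges: [-3.08, 3.08], [-0.75, 2.2], [0.22, 2.44], [-1.43, 4.57], [0, 2.65], [-2.85, 2.85]. Speed limits (rad/s): [2.79, 2.79, 3.14, 3.14, 3.14, 3.14].

### API

Orientations are given as a unit quaternion [x, y, z, w].
In Python, from rig import robot gives the robot as it stands.
- The arm moves only by the tool send_rows, never from a script. Its argument "deltas" is text: rows parted by semicolons, each of 7 numbers parted by spaces: the shift along the tool's x, y, z in mm, then the turn, a rotation vector about the tool's x, y, z in degrees, then the opening, from 0 (shut) to 1 (fully open). A call has 1 to 10 rows; each row shifts and turns the commanded pose from where the row before left it, along the tool's axes as they then stand; what a row does not reach is not made up. A row lasts 1/8 s, in which the tool goes at most 62.5 mm and 10.7 degrees, less where a joint would pass 70% of its speed; a pose out of reach is approached as far as the arm can. A call is refused whole if a number of a shift passes 62.5 or a number of a turn 10.7, either way. A call with a gripper value outside its range is refused whole. The fingers move at their own pace and stop on an object; "newtons" is the grip in N (left out, the last holds). Time passes only in rows, so rows that do not move let the fingers close. It gives the time, the measured TCP pose, the force, the opening and the grip force at its end, in the units of the state.
- robot.get_obs(): the state, without advancing time (a new reading comes with each control period).
- robot.camera(name): name is "scene" or "top"; returns a dict with "image" (384x512x3 uint8, red, green, blue), "depth" (384x512 float32, m along the optical axis (not along the pixel's ray), 0 where there is no reading), "fovy" (degrees; the focal length in pixels is half the picture's height over the tangent of half this angle, whatever the lens; pixels are square), "cx", "cy" (the principal point, pixels), "rvec" (rotation vector, rad) and "tvec" (3), from world to camera coordinates, as OpenCV has them. Camera axes: x right, y down, z forward; pixel columns grow to the right and rows downward; lengths in m; the calibration is good to about 2 mm. A picture is of the moment at which its call begins.
- robot.hand_in(): hands the job in; it is judged then, once.
Trained networks look in the newest picture that a camera, given by its name, has taken for a name from the list of things; names that differ only in an ending like _2 or _b are one class to them, and where a whole thing is asked for, a point or a joint stands for the part that bears it (a point fixed in the world has none). Each returns a list of dicts, best first, with "p" (0 to 1); they miss things now and then, are a little off and sometimes report something else, mostly with a low value. They report only what shows in the picture. A call takes as long as a camera call.
- robot.find_in(camera, thing): "box" ([left, top, right, bottom] in pixels, round what is visible of it).
- robot.cut_out(camera, thing): "region" (384x512 bool, what is visible of it) and "box" ([left, top, right, bottom] in pixels, round what is visible of it).
The state is a dict: "time": time; "q": joint angles; "joint_velocities": joint speeds; "joint_torque": joint torques, N m; "position": TCP position; "tool_rot": TCP orientation; "ft_force": force on the tool from outside, world axes, zero at the start; "moment": the same for the moment, N m; "grip_width": finger opening in m; "grip_force": force on a finger pad.
Only numpy, scipy, OpenCV 4.12 (cv2) and the standard library are available. Lean on these libraries where they do the work, as an engineer would, in place of code of your own. Each camera call takes 0.05 s, during which the arm holds its last target. There are 200 camera calls.

### The job

Set up the ticketing station for opening: put the stapler, the date stamp, the yellow box of staples and the light-blue box of tags each upright into its own dock, the grey tray that is moulded to its shape and lined in its colour, so that it sits fully down on the liner. Leave the two spools of thread standing where they are.

Things in the scene. Friction and masses are not known exactly. Their poses are not given: they have to be found in the camera images.
- stapler: Red desk stapler with a black base, standing on its base on the counter in front of the robot (another stands far off to the left, out of reach), 156 x 36 x 50 mm, about 0.24 kg. Origin: centre of the underside of the base. x: along its length, z: up. Its red arm does not open; at mid-length the arm is 32 mm wide (across y) from 24 to 50 mm above the underside.
- date_stamp: Brown wooden hand stamp standing on its foot, 74 mm high, about 0.06 kg. Foot 24 x 56 mm (x, y) and 20 mm high; above it a neck 20 mm and then a round knob 26 mm in diameter (36 to 74 mm above the underside), by which it is held. Origin: centre of the underside. y: along the foot's length, z: up.
- staples_box: Small closed yellow card box (staples), lying flat in front of the robot, 40 x 62 x 28 mm (x, y, z), about 0.11 kg. Origin: centre of the underside; z up.
- tags_box: Larger closed light-blue card box (garment tags), lying flat, 60 x 85 x 45 mm (x, y, z), about 0.11 kg. Origin: centre of the underside; z up.
- stapler_dock: Long narrow grey tray with a red liner: the stapler's dock. Its x lies along its length, like its thing's. Fixed. Origin: centre of its underside, on the counter; z up. Pocket floor 5 mm above the counter, 4 mm play on each side of its thing; its walls slope outwards 30 degrees up to z = 17 mm, with a 50 mm finger gap in the middle of each long side; 185 x 65 mm outside.
- stamp_dock: Smallest grey tray, with a cork-brown liner: the stamp's dock. Its y lies along its length, like its thing's. Fixed. Origin: centre of its underside, on the counter; z up. Pocket floor 5 mm above the counter, 4 mm play on each side of its thing; its walls slope outwards 30 degrees up to z = 17 mm, with a 22 mm finger gap in the middle of each long side; 54 x 85 mm outside.
- staples_dock: Small grey tray with a yellow liner: the dock of the box of staples. Its y lies along its length, like its thing's. Fixed. Origin: centre of its underside, on the counter; z up. Pocket floor 5 mm above the counter, 4 mm play on each side of its thing; its walls slope outwards 30 degrees up to z = 14.5 mm, with a 38 mm finger gap in the middle of each long side; 66 x 88 mm outside.
- tags_dock: Widest grey tray, with a light-blue liner: the dock of the box of tags. Its y lies along its length, like its thing's. Fixed. Origin: centre of its underside, on the counter; z up. Pocket floor 5 mm above the counter, 4 mm play on each side of its thing; its walls slope outwards 30 degrees up to z = 17 mm, with a 44 mm finger gap in the middle of each long side; 89 x 114 mm outside.
- green_spool: Loose spool of green thread standing upright, 30 mm in diameter, 48 mm high, to be left alone. Origin: centre of its underside.
- navy_spool: Loose spool of navy blue thread standing upright, 30 mm in diameter, 55 mm high, to be left alone. Origin: centre of its underside.

How it is judged:
At the end, for the whole second after the job is handed in: All four things upright and at rest in their own docks: centres within 10 mm, long sides parallel within 0.2 rad (either way round), underside within 3 mm of the pocket floor (5 mm above the counter). Both spools upright within 20 mm of where they stood (horizontal distance between stapler and stapler_dock below 0.01 m and z of stapler in the frame of stapler_dock between 0.002 and 0.008 m and angle between the x axis of stapler and the x axis of stapler_dock, either way round below 0.2 rad and angle between each of stapler, date_stamp, staples_box, tags_box, green_spool, navy_spool's own z axis and vertical below 0.1 rad and linear speed of each of stapler, date_stamp, staples_box, tags_box below 0.01 m/s and angular speed of each of stapler, date_stamp, staples_box, tags_box below 0.1 rad/s and horizontal distance between date_stamp and stamp_dock below 0.01 m and z of date_stamp in the frame of stamp_dock between 0.002 and 0.008 m and angle between the y axis of date_stamp and the y axis of stamp_dock, either way round below 0.2 rad and horizontal distance between staples_box and staples_dock below 0.01 m and z of staples_box in the frame of staples_dock between 0.002 and 0.008 m and angle between the y axis of staples_box and the y axis of staples_dock, either way round below 0.2 rad and horizontal distance between tags_box and tags_dock below 0.01 m and z of tags_box in the frame of tags_dock between 0.002 and 0.008 m and angle between the y axis of tags_box and the y axis of tags_dock, either way round below 0.2 rad and distance of each of green_spool, navy_spool from where it was at the start of the episode below 0.02 m); the robot touches nothing.
It fails at once if a spool of thread was shifted by more than 20 mm (distance of green_spool from where it was at the start of the episode above 0.02 m).
It fails at once if a spool of thread was knocked over (angle between green_spool's own z axis and vertical above 0.5 rad).
It fails at once if a spool of thread was shifted by more than 20 mm (distance of navy_spool from where it was at the start of the episode above 0.02 m).
It fails at once if a spool of thread was knocked over (angle between navy_spool's own z axis and vertical above 0.5 rad).
It also fails if it takes over 96 s, if anything falls off the work surface, if the arm or the gripper's body presses on something with over 40 N, if the wrist force passes 120 N, or if a joint passes its speed limit or range.

## Working session

There is one attempt and no reset: what is moved stays moved. The work goes in short steps, Python scripts to look and compute and a tool call to move; the robot and the scene stay as the last step left them, time stands still between calls to the robot, and variables do not carry over. Pictures are saved under pics/ and viewed, at most 14 in all, crops included, and the job is handed in when it is done.

Besides the shell and the picture viewer there is one more tool, called after "Request:" as name(argument=value, ...) on one line, values as JSON. send_rows: Moves the arm, as the interface text tells. Its arguments: {"type":"object","properties":{"deltas":{"type":"string"},"newtons":{"type":"number"}},"required":["deltas"]}

```bash
mkdir -p pics; ls
cat > h.py <<'E'
import numpy as np, cv2
from rig import robot
def cam(n):
    c=robot.camera(n); h,w=c['depth'].shape
    f=h/2/np.tan(np.radians(c['fovy'])/2)
    R=cv2.Rodrigues(np.array(c['rvec'],float))[0]; t=np.array(c['tvec'],float)
    v,u=np.mgrid[0:h,0:w]; d=c['depth']
    P=np.stack([(u-c['cx'])/f*d,(v-c['cy'])/f*d,d],-1)
    c['W']=(P-t)@R; c['ok']=d>0; return c
def save(c,n): cv2.imwrite('pics/'+n,cv2.cvtColor(c['image'],cv2.COLOR_RGB2BGR))
E
python3 - <<'E'
from h import *
for n in ['scene','top']:
    c=cam(n); save(c,n+'0.png'); R=cv2.Rodrigues(np.array(c['rvec']))[0]; print(n,c['fovy'],c['cx'],c['cy'],-R.T@np.array(c['tvec']))
    for th in ['stapler','date_stamp','staples_box','tags_box','stapler_dock','stamp_dock','staples_dock','tags_dock','green_spool','navy_spool']:
        for r in robot.cut_out(n,th)[:3]:
            m=r['region']&c['ok']
            if m.sum()<5: continue
            W=c['W'][m]; z=W[:,2]; 
            zt=np.percentile(z,95); T=W[z>zt-.006]
            rect=cv2.minAreaRect((T[:,:2]*1000).astype(np.float32))
            print(th,round(r['p'],2),np.round(r['box']),'med',np.round(np.median(W,0),3),'zt',round(zt,3),'top rect',np.round(np.array(rect[0]+rect[1]+(rect[2],)),1))
o=robot.get_obs(); print(o)
E
```

```text
pics
scene 52.0158017414928 258.75012534829654 195.56940107625792 [ 0.11086729 -0.50899501  0.7266401 ]
stapler 0.65 [236. 210. 286. 266.] med [ 0.434 -0.157  0.041] zt 0.05 top rect [ 442.1 -142.8  118.    29.3   83.9]
stapler 0.6 [191. 114. 256. 155.] med [0.595 0.172 0.007] zt 0.018 top rect [5.968e+02 1.696e+02 1.845e+02 6.760e+01 4.000e-01]
date_stamp 0.62 [205. 182. 220. 212.] med [ 0.429 -0.006  0.022] zt 0.074 top rect [ 4.318e+02 -1.000e-01  2.130e+01  2.300e+01  4.770e+01]
staples_box 0.56 [307. 281. 326. 319.] med [ 0.412 -0.333  0.029] zt 0.031 top rect [ 418.4 -329.4   60.5   39.7   42.9]
tags_box 0.78 [156. 142. 186. 183.] med [0.42  0.148 0.046] zt 0.048 top rect [426.3 169.9  88.6  59.6  65.9]
stapler_dock 0.72 [191. 114. 258. 158.] med [0.595 0.171 0.007] zt 0.018 top rect [598.6 169.3  68.4 187.6  89.8]
stamp_dock 0.86 [330. 218. 378. 256.] med [ 0.595 -0.285  0.007] zt 0.019 top rect [ 594.5 -285.7   55.7   85.4    2.1]
staples_dock 0.86 [289. 179. 331. 213.] med [ 0.611 -0.136  0.007] zt 0.016 top rect [ 609.9 -136.9   90.5   66.2   82.8]
tags_dock 0.91 [236. 138.
[... 1891 characters left out ...]
+00,  5.27485522e-01,  1.43271174e+00, -1.81117196e-06,
        1.18140689e+00, -1.78458001e-01]), 'joint_velocities': array([ 2.54452921e-04,  6.73737603e-05, -4.31859214e-04,  2.42207853e-03,
       -4.45601354e-04,  1.59759203e-03]), 'joint_torque': array([ 1.16506108e-03, -4.40027046e+01, -1.76989710e+01,  6.34679664e-02,
        5.03698527e-02,  5.88537645e-06]), 'position': array([0.17736974, 0.59927269, 0.29225355]), 'tool_rot': array([ 1.43431833e-01,  9.89660199e-01, -5.72136640e-06, -1.02786772e-06]), 'ft_force': array([-0.39941261, -0.37411415, -0.86397529]), 'moment': array([-1.58150147e-05, -3.04237770e-02, -1.07165189e-01]), 'grip_force': 0.0, 'grip_width': 0.08706463393584424}
```

View pics/top0.png

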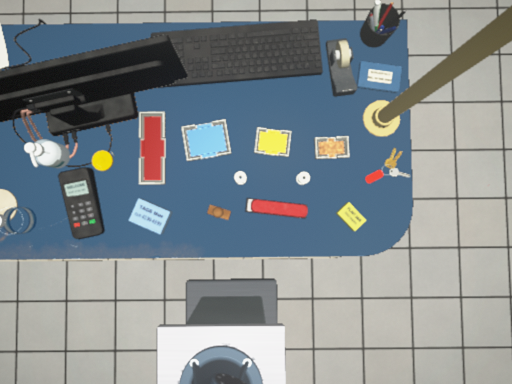

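View pics/scene0.png

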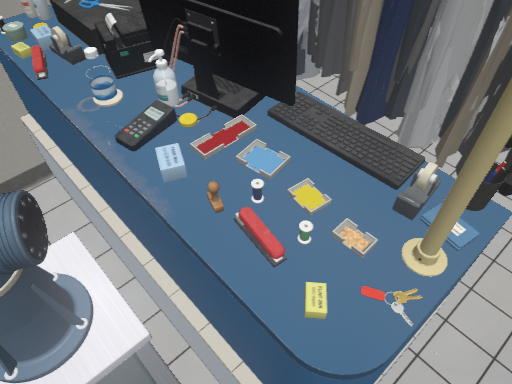

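The top view shows the things in the near row: tags box (149,216), stamp (219,212), stapler (277,209) and staples box (351,216). The docks are in the back row: stapler (151,148), tags (206,140), staples (272,141), stamp (332,147). Spools stand at (240,178) and (303,178). The monitor leans in near the stapler dock, so next I'll refine the angles and check the clearance there.

Run:
```python
from h import *
import json
G={}
C={n:cam(n) for n in ['scene','top']}
dims={'stapler':(156,36),'date_stamp':(56,24),'staples_box':(62,40),'tags_box':(85,60),'stapler_dock':(185,65),'stamp_dock':(85,54),'staples_dock':(88,66),'tags_dock':(114,89)}
zr={'stapler':(.006,.06),'date_stamp':(.006,.03),'staples_box':(.022,.04),'tags_box':(.038,.055),'stapler_dock':(.012,.022),'stamp_dock':(.012,.024),'staples_dock':(.01,.02),'tags_dock':(.012,.022)}
for th in dims:
    for n,c in C.items():
        m=robot.cut_out(n,th)[0]['region']&c['ok']
        m=cv2.dilate(m.astype(np.uint8),np.ones((5,5)))>0
        m&=c['ok']
        W=c['W'][m]; W=W[(W[:,2]>zr[th][0])&(W[:,2]<zr[th][1])]
        if th=='date_stamp': print('knob',n,[np.round(np.median(c['W'][m][(c['W'][m][:,2]>.066)],0),4)])
        (cx,cy),(w,h),a=cv2.minAreaRect((W[:,:2]*1000).astype(np.float32))
        if h>w: w,h,a=h,w,a-90
        pc=np.cov(W[:,:2].T); e,v=np.linalg.eigh(pc); pa=np.degrees(np.arctan2(v[1,1],v[0,1]))
        print(th,n,len(W),'c',round(cx,1),round(cy,1),'size',round(w,1),round(h,1),'long axis',round(a%180,1),'pca',round(pa%180,1),dims[th],'z',round(np.median(W[:,2]),4))
W=np.concatenate([c['W'][c['ok']] for c in C.values()])
for x0 in np.arange(.5,.85,.05):
    s=W[(W[:,0]>x0)&(W[:,0]<x0+.05)&(W[:,1]>.05)&(W[:,1]<.3)]
    hi=s[s[:,2]>.06]
    print(round(x0,2),'n high',len(hi), hi[:,2].min().round(3) if len(hi) else '', hi[:,1].min().round(3) if len(hi) else '',hi[:,2].max().round(3) if len(hi) else '')
```

```text
stapler scene 1282 c 440.8 -143.3 size 154.4 35.5 long axis 84.2 pca 85.0 (156, 36) z 0.0415
stapler top 845 c 444.5 -143.5 size 153.8 43.7 long axis 85.7 pca 83.0 (156, 36) z 0.043
knob scene [array([ 0.4317, -0.0024,  0.0724])]
date_stamp scene 185 c 433.7 -0.3 size 56.6 24.4 long axis 72.0 pca 82.7 (56, 24) z 0.0207
knob top [array([ 4.332e-01, -2.000e-04,  7.160e-02])]
date_stamp top 124 c 434.5 0.6 size 55.8 23.8 long axis 72.0 pca 71.0 (56, 24) z 0.0202
staples_box scene 669 c 419.4 -328.6 size 63.4 40.0 long axis 42.9 pca 43.9 (62, 40) z 0.0294
staples_box top 415 c 420.4 -328.1 size 61.4 40.9 long axis 44.0 pca 42.7 (62, 40) z 0.0283
tags_box scene 623 c 426.0 169.3 size 89.9 60.3 long axis 66.3 pca 65.9 (85, 60) z 0.0462
tags_box top 863 c 426.3 169.2 size 85.4 60.0 long axis 66.2 pca 66.1 (85, 60) z 0.0454
stapler_dock scene 342 c 597.2 173.3 size 189.0 80.4 long axis 2.7 pca 1.8 (185, 65) z 0.0165
stapler_dock top 405 c 599.4 172.4 size 184.2 71.2 long axis 179.8 pca 1.1 (185, 65) z 0.0161
stamp_dock scene 311 c 595.2 -285.5 size 85.2 56.8 long axis 92.1 pca 91.1 (85, 54) z 0.017
stamp_dock top 215 c 594.9 -285.8 size 85.5 53.2 long axis 92.3 pca 88.7 (85, 54) z 0.0161
staples_dock scene 231 c 610.4 -136.0 size 89.9 67.0 long axis 83.1 pca 82.4 (88, 66) z 0.0142
staples_dock top 203 c 611.2 -136.6 size 87.8 66.4 long axis 82.9 pca 83.5 (88, 66) z 0.0139
tags_dock scene 280 c 616.0 31.6 size 115.7 89.7 long axis 98.1 pca 99.1 (114, 89) z 0.0166
tags_dock top 306 c 617.1 31.8 size 113.9 89.6 long axis 99.4 pca 100.1 (114, 89) z 0.016
0.5 n high 0   
0.55 n high 0   
0.6 n high 0   
0.65 n high 2840 0.06 0.216 0.395
0.7 n high 10712 0.078 0.063 0.396
0.75 n high 745 0.076 0.066 0.39
0.8 n high 0
```

```bash
cat > p.py <<'E'
import sys
from h import *
from scipy.spatial.transform import Rotation as Ro
# targets: x,y mm of grasp, closing yaw deg
T={'tags':(426.2,169.2,-23.8),'tagsD':(616.8,31.7,9),'stamp':(434,.2,-18),'stampD':(595,-285.6,1.7),
'staples':(420,-328.3,-46.5),'staplesD':(610.8,-136.5,-6.9),'stapler':(441.5,-143.5,-6.5),'staplerD':(599,169.5,90.3)}
def plan(name):
    x,y,a=T[name]; o=robot.get_obs(); R=Ro.from_quat(o['tool_rot']).as_matrix()
    yaw=np.degrees(np.arctan2(R[1,1],R[0,1])); d=(a-yaw+180)%360-180
    R2=R@Ro.from_euler('z',-d,degrees=True).as_matrix()
    p=o['position']*1e3; e=np.array([x,y,p[2]])-p
    print(name,'yaw',yaw.round(2),'tilt',np.degrees(np.arccos(-R[2,2])).round(2),'pos',p.round(1),'| turn z',(-d).round(2),'| shift now',(R.T@e)[:2].round(1),'after turn',(R2.T@e)[:2].round(1),'| q1,q6',np.degrees(o['q'][[0,5]]).round(0),'t',o['time'].round(2),'w',round(o['grip_width'],4))
if __name__=='__main__':
    for n in sys.argv[1:]: plan(n)
E
python3 p.py tags
```

```text
Traceback (most recent call last):
  File "p.py", line 14, in <module>
    for n in sys.argv[1:]: plan(n)
                           ~~~~^^^
  File "p.py", line 12, in plan
    print(name,'yaw',yaw.round(2),'tilt',np.degrees(np.arccos(-R[2,2])).round(2),'pos',p.round(1),'| turn z',(-d).round(2),'| shift now',(R.T@e)[:2].round(1),'after turn',(R2.T@e)[:2].round(1),'| q1,q6',np.degrees(o['q'][[0,5]]).round(0),'t',o['time'].round(2),'w',round(o['grip_width'],4))
                                                                                                                                                                                                                                                  ^^^^^^^^^^^^^^^
AttributeError: 'float' object has no attribute 'round'
```

Request:
send_rows(deltas="0 0 0 0 0 9.7 1;0 0 0 0 0 9.7 1;0 0 0 0 0 9.7 1;0 0 0 0 0 9.7 1;0 0 0 0 0 9.7 1;0 0 0 0 0 9.7 1;0 0 0 0 0 9.7 1;0 0 0 0 0 9.7 1;0 0 0 0 0 9.7 1;0 0 0 0 0 9.7 1")

```text
time: 3.25
position: [0.1774, 0.5993, 0.2922]
tool_rot: [0.838, 0.546, -0.0, 0.0]
ft_force: [-0.1, 0.4, 1.0]
grip_width: 0.0871
grip_force: 0.0
```

```bash
python3 p.py tags
```

```text
Traceback (most recent call last):
  File "p.py", line 14, in <module>
    for n in sys.argv[1:]: plan(n)
                           ~~~~^^^
  File "p.py", line 12, in plan
    print(name,'yaw',yaw.round(2),'tilt',np.degrees(np.arccos(-R[2,2])).round(2),'pos',p.round(1),'| turn z',(-d).round(2),'| shift now',(R.T@e)[:2].round(1),'after turn',(R2.T@e)[:2].round(1),'| q1,q6',np.degrees(o['q'][[0,5]]).round(0),'t',o['time'].round(2),'w',round(o['grip_width'],4))
                                                                                                                                                                                                                                                  ^^^^^^^^^^^^^^^
AttributeError: 'float' object has no attribute 'round'
```

```bash
sed -i "s/o\['time'\].round(2)/round(o['time'],2)/" p.py; python3 p.py tags
```

```text
tags yaw -23.81 tilt 0.0 pos [177.4 599.3 292.2] | turn z -0.01 | shift now [-293.   401.3] after turn [-293.1  401.2] | q1,q6 [63. 87.] t 3.25 w 0.0871
```

Request:
send_rows(deltas="-32.5 44.6 6 0 0 0 1;-32.5 44.6 6 0 0 0 1;-32.5 44.6 6 0 0 0 1;-32.5 44.6 6 0 0 0 1;-32.5 44.6 6 0 0 0 1;-32.5 44.6 6 0 0 0 1;-32.5 44.6 6 0 0 0 1;-32.5 44.6 6 0 0 0 1;-32.5 44.6 6 0 0 0 1;0 0 0 0 0 0 1")

```text
time: 4.5
position: [0.4315, 0.1681, 0.2382]
tool_rot: [0.838, 0.546, 0.001, 0.001]
ft_force: [-0.3, 0.9, 0.3]
grip_width: 0.0873
grip_force: 0.0
```

```bash
python3 p.py tags
```

```text
tags yaw -23.86 tilt 0.11 pos [431.5 168.1 238.2] | turn z -0.06 | shift now [-1.2 -5.3] after turn [-1.2 -5.3] | q1,q6 [ 7. 31.] t 4.5 w 0.0873
```

Request:
send_rows(deltas="0 0 40 0 0 0 1;0 0 40 0 0 0 1;0 0 10 0 0 0 1;0 0 0 0 0 0 1")

```text
time: 5.0
position: [0.4286, 0.1716, 0.1482]
tool_rot: [0.836, 0.549, -0.0, -0.0]
ft_force: [0.4, 0.5, 0.5]
grip_width: 0.0867
grip_force: 0.0
```

```bash
python3 p.py tags
```

```text
tags yaw -23.44 tilt 0.05 pos [428.6 171.6 148.2] | turn z 0.36 | shift now [-3.2 -1.3] after turn [-3.2 -1.3] | q1,q6 [ 8. 31.] t 5.0 w 0.0867
```

Request:
send_rows(deltas="-2 -1 30 0 0 0 1;0 0 30 0 0 0 1;0 0 6 0 0 0 1;0 0 0 0 0 0 1;0 0 0 0 0 0 0.5;0 0 0 0 0 0 0.5;0 0 0 0 0 0 0.5;0 0 0 0 0 0 0.5", newtons=15)

```text
time: 6.0
position: [0.4272, 0.1696, 0.0826]
tool_rot: [0.836, 0.548, 0.0, 0.0]
ft_force: [-0.3, -0.5, 3.9]
grip_width: 0.0596
grip_force: 15.0
```

```bash
python3 p.py tags tagsD
```

```text
tags yaw -23.5 tilt 0.01 pos [427.2 169.6  82.6] | turn z 0.3 | shift now [-0.8 -0.7] after turn [-0.8 -0.7] | q1,q6 [ 8. 31.] t 6.0 w 0.0596
tagsD yaw -23.5 tilt 0.01 pos [427.2 169.6  82.6] | turn z -32.5 | shift now [-50.9 228.9] after turn [-165.9  165.7] | q1,q6 [ 8. 31.] t 6.0 w 0.0596
```

Request:
send_rows(deltas="0 0 -20 0 0 0 0.5;0 0 -30 0 0 -8.1 0.5;0 0 -30 0 0 -8.1 0.5;0 0 -20 0 0 -8.1 0.5;0 0 0 0 0 -8.2 0.5;-33 33 0 0 0 0 0.5;-33 33 0 0 0 0 0.5;-33 33 0 0 0 0 0.5;-33 33 0 0 0 0 0.5;-33 33 0 0 0 0 0.5")

```text
time: 7.25
position: [0.6166, 0.0315, 0.1817]
tool_rot: [0.649, 0.76, -0.0, -0.001]
ft_force: [0.2, 0.2, -1.2]
grip_width: 0.0598
grip_force: 15.0
```

Request:
send_rows(deltas="0 0 20 0 0 0 0.5;0 0 20 0 0 0 0.5;0 0 0 0 0 0 0.5")

```text
time: 7.62
position: [0.6143, 0.0325, 0.1401]
tool_rot: [0.649, 0.76, -0.002, -0.002]
ft_force: [-0.4, 0.3, -1.8]
grip_width: 0.0603
grip_force: 15.0
```

```bash
python3 p.py tagsD
python3 - <<'E'
from h import *
c=cam('top'); 
r=robot.cut_out('top','tags_dock')
for x in r[:2]: print(x['p'],x['box'])
o=robot.get_obs(); print(o['grip_force'],o['ft_force'])
E
```

```text
tagsD yaw 8.99 tilt 0.32 pos [614.3  32.5 140.1] | turn z -0.01 | shift now [-1.2  2.4] after turn [-1.2  2.4] | q1,q6 [ -7. -16.] t 7.62 w 0.0603
0.79 [219.5, 117.3, 232.9, 156.4]
14.999804443214089 [ 0.53168464 -0.54094447 -1.0660082 ]
```

Request:
send_rows(deltas="-1 1 15 0 0 0 0.5;0 0 15 0 0 0 0.5;0 0 12 0 0 0 0.5;0 0 8 0 0 0 0.5;0 0 2 0 0 0 0.5;0 0 0 0 0 0 0.5")

```text
time: 8.48
position: [0.6173, 0.0316, 0.0902]
tool_rot: [0.649, 0.76, 0.0, 0.0]
ft_force: [0.2, 0.0, -0.9]
grip_width: 0.0601
grip_force: 15.0
```

```bash
python3 p.py tagsD
```

```text
tagsD yaw 9.01 tilt 0.01 pos [617.3  31.6  90.2] | turn z 0.01 | shift now [ 0.1 -0.5] after turn [ 0.1 -0.5] | q1,q6 [ -7. -16.] t 8.47 w 0.0601
```

Request:
send_rows(deltas="0 0 2 0 0 0 0.5;0 0 0 0 0 0 0.5;0 0 0 0 0 0 0.9;0 0 0 0 0 0 0.9;0 0 0 0 0 0 0.9;0 0 -30 0 0 0 0.9;0 0 -40 0 0 0 0.9;0 0 -40 0 0 0 0.9;0 0 -10 0 0 0 0.9")

```text
time: 9.6
position: [0.6186, 0.0315, 0.2112]
tool_rot: [0.649, 0.76, 0.002, 0.002]
ft_force: [0.2, -0.1, -0.1]
grip_width: 0.0782
grip_force: 0.0
```

```bash
python3 p.py stamp
cat > chk.py <<'E'
import sys
from h import *
th,z0,z1=sys.argv[1],float(sys.argv[2]),float(sys.argv[3])
for n in ['scene','top']:
    c=cam(n); r=robot.cut_out(n,th)
    if not r: print(n,'none'); continue
    m=(r[0]['region'])&c['ok']; W=c['W'][m]; W=W[(W[:,2]>z0)&(W[:,2]<z1)]
    if len(W)<5: print(n,'few'); continue
    (cx,cy),(w,h),a=cv2.minAreaRect((W[:,:2]*1000).astype(np.float32))
    if h>w: w,h,a=h,w,a-90
    print(n,th,round(r[0]['p'],2),np.round([cx,cy,w,h,a%180],1),'z',np.round(np.percentile(W[:,2],[10,50,90]),4))
E
python3 chk.py tags_box .038 .07
```

```text
stamp yaw 9.01 tilt 0.34 pos [618.6  31.5 211.2] | turn z 27.01 | shift now [  -2.  -187.2] after turn [ -86.8 -165.9] | q1,q6 [ -7. -16.] t 9.6 w 0.0782
scene tags_box 0.63 [615.8  31.4  86.7  62.2  99.6] z [0.044  0.051  0.0527]
top tags_box 0.71 [622.5  -3.1  60.2  15.4   8.8] z [0.0474 0.0504 0.0532]
```

Request:
send_rows(deltas="0 0 0 0 0 9 0.9;0 0 0 0 0 9 0.9;0 0 0 0 0 9 0.9;-21.7 -41 0 0 0 0 0.9;-21.7 -41 0 0 0 0 0.9;-21.7 -41 0 0 0 0 0.9;-21.7 -41 20 0 0 0 0.9;0 0 20 0 0 0 0.9;0 0 0 0 0 0 0.9;0 0 0 0 0 0 0.9")

```text
time: 11.05
position: [0.4349, -0.0004, 0.168]
tool_rot: [0.809, 0.588, -0.0, -0.0]
ft_force: [0.3, 0.4, 0.2]
grip_width: 0.0781
grip_force: 0.0
```

```bash
python3 p.py stamp; python3 chk.py tags_box .038 .07
```

```text
stamp yaw -17.98 tilt 0.02 pos [ 4.349e+02 -4.000e-01  1.680e+02] | turn z 0.02 | shift now [ 0.2 -1.1] after turn [ 0.2 -1.1] | q1,q6 [-15.   3.] t 11.05 w 0.0781
scene tags_box 0.84 [615.4  26.3  77.1  61.5  98.7] z [0.043  0.0508 0.0526]
top tags_box 0.6 [616.5  30.9  84.9  60.6  99.3] z [0.0469 0.0502 0.0532]
```

Request:
send_rows(deltas="0 -1 30 0 0 0 0.9;0 0 25 0 0 0 0.9;0 0 7 0 0 0 0.9;0 0 0 0 0 0 0.9;0 0 0 0 0 0 0.1;0 0 0 0 0 0 0.1;0 0 0 0 0 0 0.1;0 0 0 0 0 0 0.1;0 0 0 0 0 0 0.1", newtons=12)

```text
time: 12.38
position: [0.4334, 0.0, 0.1063]
tool_rot: [0.809, 0.588, 0.0, 0.0]
ft_force: [0.2, -0.7, 0.5]
grip_width: 0.0364
grip_force: 0.0
```

```bash
python3 p.py stamp stampD
```

```text
stamp yaw -17.99 tilt 0.01 pos [433.4   0.  106.3] | turn z 0.01 | shift now [0.3 0.5] after turn [0.3 0.5] | q1,q6 [-15.   3.] t 12.38 w 0.0364
stampD yaw -17.99 tilt 0.01 pos [433.4   0.  106.3] | turn z -19.69 | shift now [-221.8  241.9] after turn [-290.3  153. ] | q1,q6 [-15.   3.] t 12.38 w 0.0364
```

Request:
send_rows(deltas="0 0 0 0 0 0 0.1;0 0 0 0 0 0 0.1;0 0 0 0 0 0 0.1;0 0 0 0 0 0 0.1")

```text
time: 12.88
position: [0.4335, 0.0, 0.1063]
tool_rot: [0.809, 0.588, 0.0, 0.0]
ft_force: [0.3, 0.2, 1.0]
grip_width: 0.0244
grip_force: 11.7
```

Request:
send_rows(deltas="0 0 -20 0 0 0 0.1;0 0 -30 0 0 0 0.1;0 0 -30 0 0 0 0.1;0 0 -20 0 0 -6.6 0.1;0 0 0 0 0 -6.6 0.1;0 0 0 0 0 -6.5 0.1;-41.4 21.8 0 0 0 0 0.1;-41.4 21.8 0 0 0 0 0.1;-41.4 21.8 0 0 0 0 0.1;-41.4 21.8 0 0 0 0 0.1")

```text
time: 14.12
position: [0.5256, -0.164, 0.2059]
tool_rot: [0.697, 0.718, -0.0, -0.001]
ft_force: [1.0, 0.5, -0.7]
grip_width: 0.0244
grip_force: 11.9
```

```bash
python3 p.py stampD
```

```text
stampD yaw 1.7 tilt 0.08 pos [ 525.6 -164.   205.9] | turn z -0.0 | shift now [-123.7   65.7] after turn [-123.7   65.7] | q1,q6 [-29. -31.] t 14.12 w 0.0244
```

Request:
send_rows(deltas="-41.2 21.9 0 0 0 0 0.1;-41.2 21.9 0 0 0 0 0.1;-41.2 21.9 0 0 0 0 0.1;0 0 20 0 0 0 0.1;0 0 20 0 0 0 0.1;0 0 0 0 0 0 0.1;0 0 0 0 0 0 0.1")

```text
time: 15.0
position: [0.595, -0.2844, 0.1665]
tool_rot: [0.696, 0.718, 0.0, 0.0]
ft_force: [-0.0, -0.2, -0.8]
grip_width: 0.0242
grip_force: 12.0
```

```bash
python3 p.py stampD;  python3 - <<'E'
from h import *
c=cam('scene'); im=c['image'][180:290,290:420]
cv2.imwrite('pics/st1.png',cv2.cvtColor(cv2.resize(im,None,fx=5,fy=5),cv2.COLOR_RGB2BGR))
E
```

```text
stampD yaw 1.72 tilt 0.01 pos [ 595.  -284.4  166.5] | turn z 0.02 | shift now [-1.2 -0. ] after turn [-1.2 -0. ] | q1,q6 [-35. -37.] t 15.0 w 0.0242
```

View pics/st1.png

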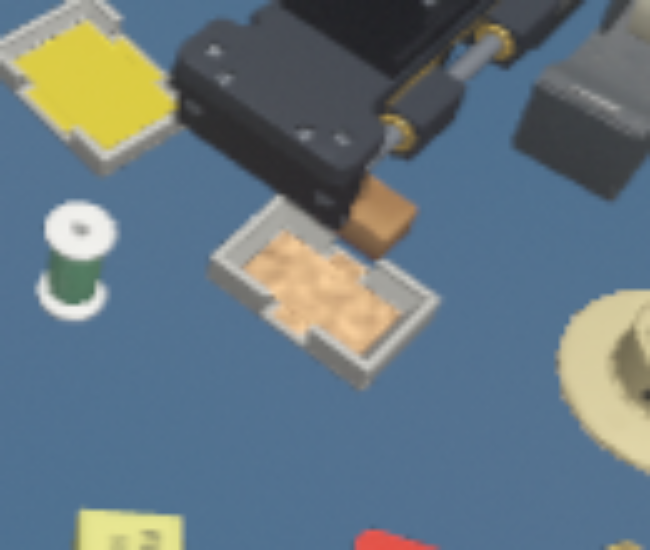

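The crop shows the stamp's foot (380,215) hanging above the stamp dock (325,290), upright and lined up with it.

Request:
send_rows(deltas="-1 0 15 0 0 0 0.1;0 0 15 0 0 0 0.1;0 0 12 0 0 0 0.1;0 0 8 0 0 0 0.1;0 0 3 0 0 0 0.1;0 0 0 0 0 0 0.1")

```text
time: 15.8
position: [0.5949, -0.2855, 0.1131]
tool_rot: [0.696, 0.718, -0.0, -0.0]
ft_force: [1.2, -0.2, 0.3]
grip_width: 0.0242
grip_force: 12.0
```

```bash
python3 p.py stampD;  python3 - <<'E'
from h import *
c=cam('scene'); im=c['image'][180:290,290:420]
cv2.imwrite('pics/st2.png',cv2.cvtColor(cv2.resize(im,None,fx=5,fy=5),cv2.COLOR_RGB2BGR))
E
```

```text
stampD yaw 1.71 tilt 0.01 pos [ 594.9 -285.5  113.1] | turn z 0.01 | shift now [-0.1  0.1] after turn [-0.1  0.1] | q1,q6 [-35. -37.] t 15.8 w 0.0242
```

View pics/st2.png

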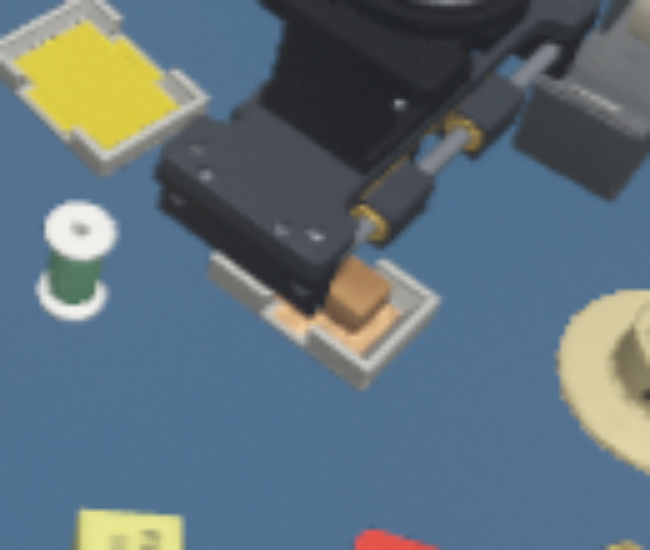

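The foot (355,295) is inside the pocket, with about even play around it. Lowering the last 2 mm and releasing.

Request:
send_rows(deltas="0 0 2 0 0 0 0.1;0 0 0 0 0 0 0.1;0 0 0 0 0 0 0.7;0 0 0 0 0 0 0.7;0 0 0 0 0 0 0.7;0 0 0 0 0 0 0.7;0 0 -30 0 0 0 0.9;0 0 -40 0 0 0 0.9;0 0 -30 0 0 0 0.9")

```text
time: 16.98
position: [0.5952, -0.2857, 0.2129]
tool_rot: [0.696, 0.718, 0.0, 0.001]
ft_force: [0.6, -0.0, -0.6]
grip_width: 0.0766
grip_force: 0.0
```

```bash
python3 p.py staples
```

```text
staples yaw 1.71 tilt 0.08 pos [ 595.2 -285.7  212.9] | turn z 48.21 | shift now [ -37.4 -176.4] after turn [-156.4  -89.7] | q1,q6 [-35. -37.] t 16.98 w 0.0766
```

Request:
send_rows(deltas="0 0 0 0 0 9.6 0.9;0 0 0 0 0 9.6 0.9;0 0 0 0 0 9.7 0.9;0 0 0 0 0 9.7 0.9;0 0 0 0 0 9.6 0.9;-39 -22.4 0 0 0 0 0.9;-39 -22.4 0 0 0 0 0.9;-39 -22.4 0 0 0 0 0.9;-39 -22.4 20 0 0 0 0.9;0 0 40 0 0 0 0.9")

```text
time: 18.23
position: [0.4182, -0.3292, 0.1523]
tool_rot: [0.929, 0.369, 0.0, 0.001]
ft_force: [0.9, -0.2, 0.5]
grip_width: 0.0783
grip_force: 0.0
```

Request:
send_rows(deltas="0 0 30 0 0 0 0.9;0 0 0 0 0 0 0.9;0 0 0 0 0 0 0.9")

```text
time: 18.6
position: [0.4206, -0.3283, 0.122]
tool_rot: [0.929, 0.371, 0.0, 0.001]
ft_force: [0.9, 0.5, 0.2]
grip_width: 0.0783
grip_force: 0.0
```

```bash
python3 p.py staples; python3 chk.py staples_box .022 .04; python3 chk.py date_stamp .015 .034;python3 chk.py date_stamp .06 .09
```

```text
staples yaw -46.48 tilt 0.08 pos [ 420.6 -328.3  122. ] | turn z 0.02 | shift now [-0.4 -0.4] after turn [-0.4 -0.4] | q1,q6 [-50.  -4.] t 18.6 w 0.0783
scene staples_box 0.65 [ 417.4 -330.4   57.6   39.8   43.2] z [0.0276 0.0293 0.0309]
top none
scene none
top date_stamp 0.58 [ 596.  -284.4   56.4   22.7   90.7] z [0.0221 0.0254 0.0288]
scene few
top date_stamp 0.66 [ 594.1 -283.4   24.1   24.    87.4] z [0.07   0.0757 0.0801]
```

Request:
send_rows(deltas="0 0 25 0 0 0 0.9;0 0 18 0 0 0 0.9;0 0 5 0 0 0 0.9;0 0 0 0 0 0 0.9;0 0 0 0 0 0 0.3;0 0 0 0 0 0 0.3;0 0 0 0 0 0 0.3;0 0 0 0 0 0 0.3;0 0 0 0 0 0 0.3;0 0 0 0 0 0 0.3", newtons=15)

```text
time: 20.45
position: [0.4201, -0.3279, 0.0734]
tool_rot: [0.929, 0.371, 0.0, 0.0]
ft_force: [-0.2, -1.0, 2.4]
grip_width: 0.0401
grip_force: 15.0
```

```bash
python3 p.py staples staplesD
```

```text
staples yaw -46.48 tilt 0.02 pos [ 420.1 -327.9   73.4] | turn z 0.02 | shift now [-0.3  0.2] after turn [-0.3  0.2] | q1,q6 [-50.  -4.] t 20.45 w 0.0401
staplesD yaw -46.48 tilt 0.02 pos [ 420.1 -327.9   73.4] | turn z -39.58 | shift now [270.1  -7.5] after turn [213.  166.3] | q1,q6 [-50.  -4.] t 20.45 w 0.0401
```

Request:
send_rows(deltas="0 0 -20 0 0 0 0.3;0 0 -30 0 0 -9.9 0.3;0 0 -30 0 0 -9.9 0.3;0 0 -20 0 0 -9.9 0.3;0 0 0 0 0 -9.9 0.3;42.6 33.3 0 0 0 0 0.3;42.6 33.3 0 0 0 0 0.3;42.6 33.3 0 0 0 0 0.3;42.6 33.3 0 0 0 0 0.3;42.6 33.3 0 0 0 0 0.3")

```text
time: 21.7
position: [0.6117, -0.1349, 0.1728]
tool_rot: [0.748, 0.663, -0.0, -0.0]
ft_force: [0.1, -1.3, -0.0]
grip_width: 0.0398
grip_force: 15.0
```

Request:
send_rows(deltas="0 0 25 0 0 0 0.3;0 0 25 0 0 0 0.3;0 0 0 0 0 0 0.3;0 0 0 0 0 0 0.3")

```text
time: 22.2
position: [0.6111, -0.1366, 0.1236]
tool_rot: [0.748, 0.663, 0.0, 0.0]
ft_force: [0.8, -0.3, -0.7]
grip_width: 0.0399
grip_force: 15.0
```

```bash
python3 p.py staplesD
```

```text
staplesD yaw -6.91 tilt 0.03 pos [ 611.1 -136.6  123.6] | turn z -0.01 | shift now [ 0.1 -0.3] after turn [ 0.1 -0.3] | q1,q6 [-23. -16.] t 22.2 w 0.0399
```

Aligned. The box should be seated at TCP z ≈ 78.4, which is 45 mm down from here.

Request:
send_rows(deltas="0 0 15 0 0 0 0.3;0 0 12 0 0 0 0.3;0 0 10 0 0 0 0.3;0 0 5 0 0 0 0.3;0 0 3 0 0 0 0.3;0 0 0 0 0 0 0.3;0 0 0 0 0 0 0.3")

```text
time: 23.08
position: [0.6112, -0.1364, 0.0784]
tool_rot: [0.748, 0.663, 0.0, 0.0]
ft_force: [0.1, 0.3, -0.8]
grip_width: 0.0398
grip_force: 15.0
```

```bash
python3 p.py staplesD
```

```text
staplesD yaw -6.89 tilt 0.04 pos [ 611.2 -136.4   78.4] | turn z 0.01 | shift now [-0.1 -0.4] after turn [-0.1 -0.4] | q1,q6 [-23. -16.] t 23.07 w 0.0398
```

Request:
send_rows(deltas="0 0 0 0 0 0 0.7;0 0 0 0 0 0 0.7;0 0 0 0 0 0 0.7;0 0 0 0 0 0 0.7;0 0 -30 0 0 0 0.7;0 0 -40 0 0 0 0.8;0 0 -40 0 0 0 0.8;0 0 -10 0 0 0 0.8;0 0 0 0 0 0 0.8")

```text
time: 24.2
position: [0.6109, -0.1364, 0.1985]
tool_rot: [0.748, 0.663, 0.0, 0.0]
ft_force: [-0.3, -0.3, -1.2]
grip_width: 0.0695
grip_force: 0.0
```

```bash
python3 p.py stapler
```

```text
stapler yaw -6.89 tilt 0.04 pos [ 610.9 -136.4  198.5] | turn z -0.39 | shift now [ -27.4 -167.3] after turn [ -26.2 -167.5] | q1,q6 [-23. -16.] t 24.2 w 0.0695
```

```bash
python3 chk.py stapler .006 .06;python3 chk.py stapler .03 .06; python3 chk.py staples_box .022 .045; python3 chk.py green_spool .03 .07; python3 chk.py navy_spool .03 .07
```

```text
scene stapler 0.71 [ 442.5 -143.3  154.9   36.4   82.6] z [0.0079 0.0417 0.0486]
top stapler 0.63 [ 436.5 -190.    59.    34.4   85.2] z [0.0348 0.0411 0.045 ]
scene stapler 0.81 [ 440.6 -150.7  137.6   31.8   83.1] z [0.0367 0.0442 0.0494]
top stapler 0.9 [ 437.3 -189.    60.    32.4   82.1] z [0.036  0.0408 0.0449]
scene staples_box 0.88 [ 610.2 -137.6   63.7   42.9   82.2] z [0.0277 0.0337 0.0358]
top none
scene green_spool 0.67 [ 515.2 -209.5   29.    25.5   40.8] z [0.0346 0.0485 0.0503]
top green_spool 0.62 [ 516.4 -209.9   27.8   27.6   42.2] z [0.0451 0.0481 0.0515]
scene navy_spool 0.78 [516.9 -55.1  26.6  25.4  48.4] z [0.0349 0.0548 0.0572]
top none
```

Request:
send_rows(deltas="-6.9 -41.7 0 0 0 0 0.8;-6.9 -41.7 0 0 0 0 0.8;-6.9 -41.7 0 0 0 0 0.8;-6.9 -41.7 20 0 0 0 0.8;0 0 25 0 0 0 0.8;0 0 10 0 0 0 0.8;0 0 0 0 0 0 0.8;0 0 0 0 0 0 0.8")

```text
time: 26.2
position: [0.4429, -0.1441, 0.1437]
tool_rot: [0.748, 0.664, 0.0, 0.001]
ft_force: [-0.1, -0.5, -0.2]
grip_width: 0.0696
grip_force: 0.0
```

```bash
sed -i "s/441.5,-143.5,-6.5/442,-143.5,-7/" p.py; python3 p.py stapler
```

```text
stapler yaw -6.86 tilt 0.1 pos [ 442.9 -144.1  143.7] | turn z 0.14 | shift now [ 0.5 -1. ] after turn [ 0.5 -1. ] | q1,q6 [-32. -25.] t 26.2 w 0.0696
```

Request:
send_rows(deltas="0 0 25 0 0 0 0.8;0 0 20 0 0 0 0.8;0 0 10 0 0 0 0.8;0 0 0 0 0 0 0.8;0 0 0 0 0 0 0.2;0 0 0 0 0 0 0.2;0 0 0 0 0 0 0.2;0 0 0 0 0 0 0.2;0 0 0 0 0 0 0.2;0 0 0 0 0 0 0.2", newtons=35)

```text
time: 27.45
position: [0.4423, -0.1439, 0.0884]
tool_rot: [0.748, 0.663, 0.0, 0.0]
ft_force: [1.3, 0.1, 1.8]
grip_width: 0.0318
grip_force: 35.0
```

Request:
send_rows(deltas="0 0 0 0 0 0 0.2;0 0 0 0 0 0 0.2;0 0 0 0 0 0 0.2")

```text
time: 27.82
position: [0.4423, -0.144, 0.0884]
tool_rot: [0.748, 0.663, 0.0, 0.0]
ft_force: [1.9, -0.4, 4.8]
grip_width: 0.0321
grip_force: 35.0
```

```bash
python3 p.py stapler staplerD
```

```text
stapler yaw -6.9 tilt 0.05 pos [ 442.3 -144.    88.4] | turn z 0.1 | shift now [ 0.4 -0.4] after turn [ 0.4 -0.4] | q1,q6 [-32. -25.] t 27.82 w 0.0321
staplerD yaw -6.9 tilt 0.05 pos [ 442.3 -144.    88.4] | turn z -97.2 | shift now [330.  117.9] after turn [-158.3  312.6] | q1,q6 [-32. -25.] t 27.82 w 0.0321
```

Request:
send_rows(deltas="0 0 -20 0 0 0 0.2;0 0 -30 0 0 0 0.2;0 0 -30 0 0 0 0.2;0 0 -30 0 0 9.2 0.2;0 0 0 0 0 9.2 0.2;0 0 0 0 0 9.2 0.2;0 0 0 0 0 9.2 0.2;0 0 0 0 0 9.2 0.2;0 0 0 0 0 9.2 0.2;0 0 0 0 0 9.2 0.2")

```text
time: 29.08
position: [0.4408, -0.1431, 0.1973]
tool_rot: [0.987, 0.16, -0.002, -0.001]
ft_force: [-0.4, 0.4, -3.3]
grip_width: 0.032
grip_force: 35.0
```

Request:
send_rows(deltas="0 0 0 0 0 9.2 0.2;0 0 0 0 0 9.2 0.2;19.8 -39 0 0 0 0 0.2;19.8 -39 0 0 0 0 0.2;19.8 -39 0 0 0 0 0.2;19.8 -39 0 0 0 0 0.2;0 0 0 0 0 0 0.2;0 0 0 0 0 0 0.2")

```text
time: 30.08
position: [0.519, 0.0127, 0.1973]
tool_rot: [1.0, 0.003, -0.002, -0.0]
ft_force: [-0.3, -0.9, -3.9]
grip_width: 0.0322
grip_force: 35.0
```

```bash
sed -i "s/169.5,90.3/169.5,-89.7/" p.py; python3 p.py staplerD;  python3 - <<'E'
from h import *
c=cam('scene'); save(c,'sp1.png')
E
```

```text
staplerD yaw -89.64 tilt 0.21 pos [519.   12.7 197.3] | turn z 0.06 | shift now [  81.  -156.3] after turn [  80.8 -156.4] | q1,q6 [-11.  79.] t 30.07 w 0.0322
```

View pics/sp1.png

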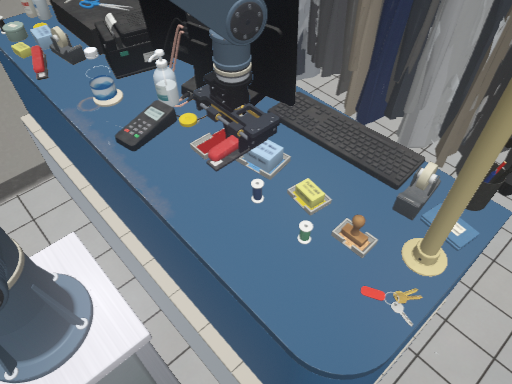

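The scene shows the stapler held level (222,150) on its way to its dock. The tags box (265,155), staples box (312,192) and stamp (357,232) are seated, and both spools are standing. Now I'll check the monitor clearance.

Run:
```python
from h import *
W=np.concatenate([(lambda c:c['W'][c['ok']])(cam(n)) for n in ['scene','top']])
for y in np.arange(.15,.36,.03):
    s=W[(W[:,1]>y)&(W[:,1]<y+.03)&(W[:,2]>.06)&(W[:,0]>.58)&(W[:,0]<.85)]
    print(round(y,2),len(s),[ (round(z,2),np.round(np.percentile(s[(s[:,2]>z)&(s[:,2]<z+.1)][:,0],2),3)) for z in (.06,.16,.26,.36) if ((s[:,2]>z)&(s[:,2]<z+.1)).sum()>5])
```

```text
0.15 1291 [(0.06, np.float64(0.718)), (0.16, np.float64(0.712)), (0.26, np.float64(0.709)), (0.36, np.float64(0.714))]
0.18 853 [(0.06, np.float64(0.712)), (0.16, np.float64(0.704)), (0.26, np.float64(0.703)), (0.36, np.float64(0.708))]
0.21 786 [(0.06, np.float64(0.705)), (0.16, np.float64(0.698)), (0.26, np.float64(0.696)), (0.36, np.float64(0.702))]
0.24 786 [(0.06, np.float64(0.699)), (0.16, np.float64(0.692)), (0.26, np.float64(0.69)), (0.36, np.float64(0.695))]
0.27 1149 [(0.06, np.float64(0.657)), (0.16, np.float64(0.659)), (0.26, np.float64(0.683)), (0.36, np.float64(0.689))]
0.3 1653 [(0.06, np.float64(0.651)), (0.16, np.float64(0.651)), (0.26, np.float64(0.676)), (0.36, np.float64(0.683))]
0.33 1446 [(0.06, np.float64(0.646)), (0.16, np.float64(0.646)), (0.26, np.float64(0.67)), (0.36, np.float64(0.676))]
```

Request:
send_rows(deltas="20.1 -39 0 0 0 0 0.2;20.1 -39 0 0 0 0 0.2;20.1 -39 0 0 0 0 0.2;20 -39 10 0 0 0 0.2;0 0 25 0 0 0 0.2;0 0 20 0 0 0 0.2;0 0 0 0 0 0 0.2;0 0 0 0 0 0 0.2")

```text
time: 31.22
position: [0.6003, 0.1683, 0.1438]
tool_rot: [1.0, 0.002, 0.0, -0.0]
ft_force: [-0.2, 0.0, -2.8]
grip_width: 0.0323
grip_force: 35.0
```

```bash
python3 p.py staplerD; python3 chk.py stapler .04 .11;  python3 - <<'E'
from h import *
c=cam('scene'); im=c['image'][90:190,160:290]
cv2.imwrite('pics/sp2.png',cv2.cvtColor(cv2.resize(im,None,fx=5,fy=5),cv2.COLOR_RGB2BGR))
E
```

```text
staplerD yaw -89.76 tilt 0.04 pos [600.3 168.3 143.8] | turn z -0.06 | shift now [-1.3 -1.2] after turn [-1.3 -1.2] | q1,q6 [ 5. 95.] t 31.23 w 0.0323
scene stapler 0.93 [597.7 161.2 151.   37.  175.9] z [0.0617 0.0832 0.0995]
top stapler 0.77 [600.5 156.7 155.6  29.4 173.6] z [0.0617 0.0917 0.0998]
```

View pics/sp2.png

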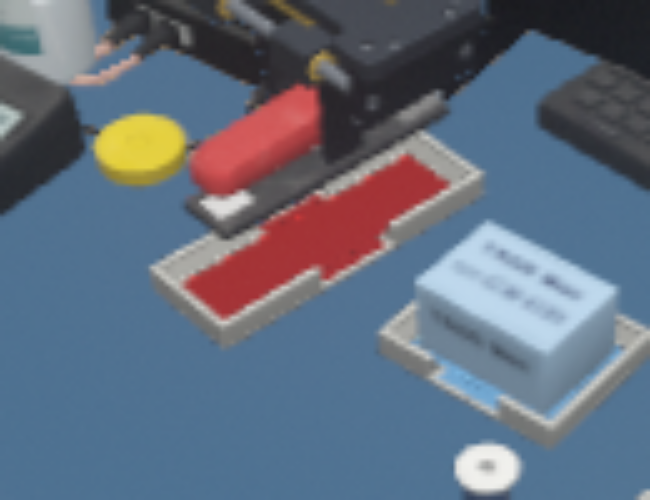

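The crop shows the stapler level above its dock, with the base end at (228,215) and the dock's near corner at (225,335). The mask fits hint at a few degrees of yaw, so I'll measure its edges before lowering.

Run:
```python
from h import *
c=cam('scene'); d=cam('top')
for n,k in (('scene',c),('top',d)):
    r=robot.cut_out(n,'stapler')[0]['region']&k['ok']
    W=k['W'][r]
    for z0,z1 in ((.05,.072),(.08,.11)):
        S=W[(W[:,2]>z0)&(W[:,2]<z1)]
        print(n,z0,len(S),np.round([S[:,0].min(),S[:,0].max()],4) if len(S) else '')
        pts=[]
        for x in np.arange(.52,.685,.01):
            s=S[(S[:,0]>x)&(S[:,0]<x+.01)]
            if len(s)>2: pts.append((x+.005,np.percentile(s[:,1],5),np.percentile(s[:,1],95),len(s)))
        P=np.array(pts)
        if len(P)>3: print(np.round(P*1000).astype(int)[:,:3].tolist(),'deg lowedge',np.degrees(np.polyfit(P[1:-1,0],P[1:-1,1],1)[0]).round(2))
```

```text
scene 0.05 336 [0.5234 0.6797]
[[525, 151, 180], [535, 150, 181], [545, 150, 169], [555, 150, 169], [565, 151, 170], [575, 150, 170], [585, 151, 171], [595, 150, 171], [605, 150, 171], [615, 151, 157], [625, 150, 163], [635, 150, 164], [645, 149, 165], [655, 150, 156], [665, 150, 156], [675, 151, 156]] deg lowedge -0.21
scene 0.08 335 [0.5243 0.61  ]
[[525, 156, 175], [535, 152, 179], [545, 152, 177], [555, 152, 178], [565, 152, 180], [575, 152, 177], [585, 151, 178], [595, 152, 186], [605, 147, 175]] deg lowedge -0.4Traceback (most recent call last):
  File "<stdin>", line 4, in <module>
IndexError: list index out of range
```

Request:
send_rows(deltas="-2 -1.3 15 0 0 0 0.2;0 0 14 0 0 0 0.2;0 0 10 0 0 0 0.2;0 0 6 0 0 0 0.2;0 0 3 0 0 0 0.2;0 0 0 0 0 0 0.2;0 0 0 0 0 0 0.2")

```text
time: 32.55
position: [0.5982, 0.1704, 0.0957]
tool_rot: [1.0, 0.003, 0.0, -0.0]
ft_force: [1.0, -0.3, -3.6]
grip_width: 0.0322
grip_force: 35.0
```

```bash
python3 p.py staplerD
```

```text
staplerD yaw -89.69 tilt 0.06 pos [598.2 170.4  95.7] | turn z 0.01 | shift now [0.8 0.9] after turn [0.8 0.9] | q1,q6 [ 6. 95.] t 32.55 w 0.0322
```

Request:
send_rows(deltas="0 0 2 0 0 0 0.2;0 0 0 0 0 0 0.2;0 0 0 0 0 0 0.6;0 0 0 0 0 0 0.6;0 0 0 0 0 0 0.6;0 0 0 0 0 0 0.6;0 0 -30 0 0 0 0.6;0 0 -40 0 0 0 0.6;0 0 -40 0 0 0 0.6;0 0 0 0 0 0 0.6")

```text
time: 33.8
position: [0.6, 0.1707, 0.207]
tool_rot: [1.0, 0.003, 0.004, -0.0]
ft_force: [-0.2, 0.8, -0.6]
grip_width: 0.0524
grip_force: 0.0
```

Request:
send_rows(deltas="-40 0 -20 0 0 0 0.6;-40 0 -20 0 0 0 0.6;-30 -20 0 0 0 0 0.6;-20 -40 0 0 0 0 0.6;0 -40 0 0 0 0 0.6;0 -40 0 0 0 0 0.6;0 -40 0 0 0 0 0.6;0 0 0 0 0 0 0.6")

```text
time: 34.8
position: [0.4661, 0.3518, 0.2421]
tool_rot: [1.0, 0.005, -0.0, -0.0]
ft_force: [1.2, -0.0, -0.9]
grip_width: 0.0522
grip_force: 0.0
```

```bash
for a in "stapler .006 .07" "stapler .045 .07" "date_stamp .015 .034" "date_stamp .06 .09" "staples_box .026 .05" "tags_box .04 .07" "green_spool .03 .07" "navy_spool .03 .07"; do python3 chk.py $a; done
python3 - <<'E'
from h import *
c=cam('scene'); im=c['image'][90:270,160:400]
cv2.imwrite('pics/fin.png',cv2.cvtColor(cv2.resize(im,None,fx=3.3,fy=3.3),cv2.COLOR_RGB2BGR))
E
```

```text
scene stapler 0.93 [604.1 173.9 176.5  75.4  14.7] z [0.0115 0.0392 0.0526]
top stapler 0.78 [600.3 172.4 154.3  42.2 179.8] z [0.0126 0.0471 0.0537]
scene stapler 0.56 [591.5 168.9 136.1  31.7 179.9] z [0.0463 0.05   0.0545]
top stapler 0.97 [593.7 168.6 136.2  32.3   0.8] z [0.0462 0.0501 0.0548]
scene date_stamp 0.75 [ 593.5 -284.9   55.    34.3   77.7] z [0.0181 0.0256 0.0284]
top date_stamp 0.53 [ 594.8 -284.1   56.8   24.3   92.4] z [0.0213 0.0249 0.0279]
scene date_stamp 0.55 [ 592.6 -284.1   25.7   23.5   99.3] z [0.0661 0.0754 0.0801]
top date_stamp 0.82 [ 595.  -283.7   25.5   25.3   44.4] z [0.0696 0.076  0.0802]
scene staples_box 0.98 [ 610.4 -137.7   62.1   43.2   82.8] z [0.0308 0.0339 0.0357]
top staples_box 0.86 [ 610.3 -137.6   61.8   40.4   81.6] z [0.0298 0.0331 0.0364]
scene tags_box 0.95 [616.5  30.   83.8  63.1  99.9] z [0.0454 0.051  0.0529]
top tags_box 0.79 [616.6  31.3  85.4  60.9  99.1] z [0.0471 0.0502 0.0532]
scene green_spool 0.57 [ 515.6 -210.3   27.6   26.8  175. ] z [0.0348 0.0482 0.0502]
top green_spool 0.56 [ 5.177e+02 -2.089e+02  2.740e+01  2.720e+01  5.000e-01] z [0.0446 0.0485 0.0511]
scene navy_spool 0.77 [519.  -54.4  28.5  27.7  47.6] z [0.0346 0.0548 0.0573]
top navy_spool 0.59 [518.9 -54.8  27.   26.8 179.7] z [0.0521 0.0548 0.0585]
```

View pics/fin.png

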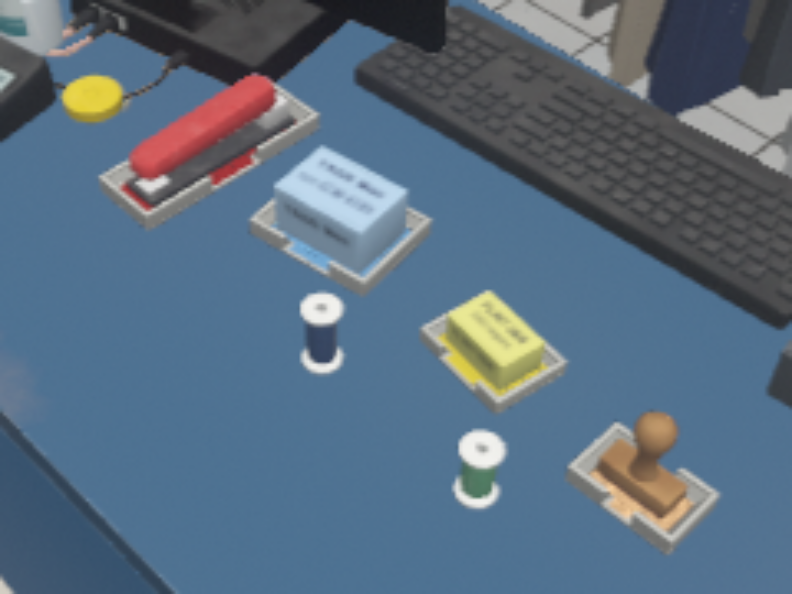

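All four things sit level in their docks: stapler (200,140), tags box (340,210), staples box (495,340) and stamp (645,475). Their heights are about 5 mm above the counter readings, and both spools are standing where they were.

```bash
python3 -c "
from rig import robot
print(robot.hand_in())"
```

```text
the job is handed in; nothing more can be done
None
```

The stapler, date stamp, staples box and tags box are each upright and seated in their own docks, both spools stand where they were, and the job is handed in at about 35 s; no verdict came back, so this rests on my final camera check.

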